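Index the lamp-holder carousel

ROBOT

A 7-joint arm with a two-finger parallel gripper is mounted at the origin on the work surface. World frame = base frame: x ahead of the robot, y to its left, z up, the work surface at z = 0. Lengths are in m, angles in rad, forces in N, time in s.
With the tool pointing down it reaches from about 0.425 to 0.825 m from the base axis. Payload 3.6 kg.
Tool frame: the origin (TCP) lies at the very end of the fingers, on their centre line; the grasp point (between the pads) lies 19 mm behind it (ctrl.grip_point_offset is the distance from the TCP to the grasp point, in m); z points along the fingers, y is the direction in which the jaws open and shut (so a half turn about z gives the same grasp; the last joint's range is limited). The gripper opens to 85 mm and grips with 20 to 120 N. Pads are 22 mm wide; open, the fingers measure 114 mm over their backs; the gripper's body (76 mm by 85 mm) begins 54 mm behind the grasp point. The pads swing forward as they close: fully open they stand 13 mm farther back than shut.
Start: joints at [1.302, 0.615, -0.013, 1.423, 0.008, 1.103, -0.04], TCP at [0.156, -0.631, 0.231] pointing down, gripper open.
Joint ranges: [-3.12, 3.12], [-0.3, 2.06], [-1.34, 1.32], [0.26, 2.42], [-1.36, 4.5], [0.01, 1.98], [-2.84, 2.84]. Speed limits (rad/s): [2.79, 2.79, 3.14, 3.14, 3.14, 3.14, 3.14].

INTERFACE

Orientations are given as [roll, pitch, yaw] about the fixed x, y, z axes, in that order (R = Rz(yaw) Ry(pitch) Rx(roll)).
In Python, from workcell import ctrl, optics, sign_off gives the robot as it stands.
- The arm moves only by the shell command python3 -m crank 'ROWS' [OPENING] [FORCE]. ROWS is JSON, a list of rows, each an object with "offset": the shift along the tool's x, y, z in m, a list of three; "rotation": the turn, a rotation vector about the tool's x, y, z in rad, a list of three. In form: [{"offset": [dx, dy, dz], "rotation": [ax, ay, az]}, ...]. A call has exactly 8 rows; each row is the pose to reach, as a shift and turn from the pose commanded when the call began, along the tool's axes at that moment; what a row does not reach only later rows make up. A row lasts 1/8 s, in which the tool goes at most 62.5 mm and 10.7 degrees, less where a joint would pass 70% of its speed; a pose out of reach is approached as far as the arm can. A call with a gripper value outside its range is refused whole. OPENING is the finger opening in m, from 0 to 0.0854, set as the call begins (- or left out, the last holds). The fingers move at their own pace and stop on an object; FORCE is the grip in N (left out, the last holds). Time passes only in rows, so rows that repeat a pose let the fingers close, or fill a call up. It gives the time, the measured TCP pose, the force and the opening at its end, in the units of the state.
- ctrl.observe(): the state, without advancing time (a new reading comes with each control period).
- optics.grab_frame(name): name is "side" or "top" or "wrist"; returns a dict with "frame" (480x640x3 uint8, blue, green, red), "z_map" (480x640 float32, m along the optical axis (not along the pixel's ray), 0 where there is no reading), "fx", "fy", "cx", "cy" (pixels), "position" and "rotation" of the camera in the world; the wrist camera has in their place "hand_eye" (4x4, takes a point from camera to tool coordinates, whose origin is the TCP and whose axes are the flange's). Camera axes: x right, y down, z forward; pixel columns grow to the right and rows downward; lengths in m; the calibration is good to about 2 mm. The wrist camera is an equidistant fisheye: a pixel r from the principal point sees the ray r / f radians off the axis. A picture is of the moment at which its call begins: read the wrist's pose just before it.
- sign_off(): hands the job in, once; it reports no verdict.
The state is a dict: "time": time; "joint_positions": joint angles; "dq": joint speeds; "joint_efforts": joint torques, N m; "ee_pos": TCP position; "tcp_rot": TCP orientation; "wrist_force": force on the tool from outside, world axes, zero at the start; "moment": the same for the moment, N m; "width": opening from 0.0 (shut) to 1.0 (fully open).
Only numpy, scipy, OpenCV 4.12 (cv2) and the standard library are available. Lean on these libraries where they do the work, as an engineer would, in place of code of your own. Each camera call takes 0.05 s, during which the arm holds its last target. There are 200 camera calls.

TASK

One of the four lamp holders standing in the bench carousel still has no cap. With a fingertip, push the latch lever out until its fork is clear of the arm, then push the carousel round by the bare ends of its arms until the holder without a cap stands at the latch, and push the latch lever fully home on its arm again. Do not push against the lamp holders or lift them out of their nests, and leave everything else on the bench where it is.

Things in the scene. Friction and masses are not known exactly. Their poses are not given: they have to be found in the camera images.
- carousel: hand-turned assembly carousel fixed to the bench: grey foot (170 mm across, 14 mm high) and post, with an aluminium rotor of four level arms at 90 degrees. Origin: on the bench, on the rotor's vertical axis. Its -y axis points to the work station, where the latch is; its +x, +y and -x axes point to where the other three arms stand when latched. The hub is 88 mm across, top 81 mm above the bench
- rotor (a joint): angle of the rotor, rad, grows counter-clockwise seen from above, no end stops, stays where it is left; near 0 at the start, with arm0 at the latch. It can be latched at every quarter turn. About 1 to 2 N sideways on an arm's end turns it.
- arm0 (a point): middle of the tip, on the top face, of the arm at the latch at the start (150 mm from the axis, 67 mm above the bench). Each arm carries a round black nest cup (52 mm across, centred 80 mm out, rim 75 mm above the bench); from 106 to 150 mm out it is bare: 20 mm wide, 55 to 67 mm above the bench, tip rounded. This bare end is pushed sideways by fingertip; nothing below it is over 16 mm high.
- arm1 (a point): same point of the arm a quarter turn counter-clockwise (from above) of arm0
- arm2 (a point): same point of the arm opposite arm0
- arm3 (a point): same point of the arm a quarter turn clockwise of arm0
- station (a point): fixed point of the work station: where the foot centre of a lamp holder is when its arm is latched (80 mm from the rotor's axis, 55 mm above the bench)
- latch (a joint): angle of the latch lever, rad, grows counter-clockwise seen from above: 0 = fully home, fork straddling an arm's tip (end stop), as at the start; 0.5 = fully out (end stop); clear of the arms above about 0.25. Stiff pivot, stays where it is left; 2 to 3 N at the grip moves it. The fork is 26 mm wide inside; it goes home only with an arm's tip within about 5 mm of its middle, and then draws the arm in.
- latch_pivot (a point): point on the vertical pivot axis of the latch lever, 61 mm above the bench; in the carousel's frame at x = +95 mm, y = -150 mm (fixed)
- latch_grip (a point): middle of the black round grip of the latch lever: 73 mm long, 18 mm thick, level, axis 61 mm above the bench, bench below. The lever runs from its pivot past the arm's tip to this grip, 181 mm from the pivot. Latch home: grip at x = -85, y = -166 mm in the carousel's frame, lying along the carousel's x. Push it away from the rotor to free the latch, towards the rotor to put it home.
- bare: the unfinished lamp holder: copper shell 41 mm across and only 36 mm high, open at the top with its white ceramic block and two brass terminals showing. Stands loose in a nest cup. Origin: centre of its foot, 55 mm above the bench in the nest. At the start it is in any nest but the one at the latch.
- capped1: a finished lamp holder, copper, 41 mm across and 52 mm high with its domed cap and a thin black cord nipple on top; stands loose in a nest cup of the carousel. Origin: centre of its foot (55 mm above the bench).
- capped2: a finished lamp holder, copper, 41 mm across and 52 mm high with its domed cap and a thin black cord nipple on top; stands loose in a nest cup of the carousel. Origin: centre of its foot (55 mm above the bench).
- capped3: a finished lamp holder, copper, 41 mm across and 52 mm high with its domed cap and a thin black cord nipple on top; stands loose in a nest cup of the carousel. Origin: centre of its foot (55 mm above the bench).
- spare: a finished lamp holder like those in the carousel (41 mm across, 52 mm high), standing on the bench beside it; origin: centre of its foot
- cap: a loose copper cap, a dome 37 mm across and 16 mm high, on the bench near the carousel; origin: centre of its underside
- screwdriver: screwdriver, 190 mm long, black handle, lying on the bench along its x axis; origin: its underside near mid-length
- wrench: steel wrench, 150 mm long, lying on the bench along its x axis; origin: its underside near mid-length
- tape_gun: hand tape dispenser, 170 x 60 mm, with its white handle standing up to 200 mm above the bench; origin: centre of its underside
- tape_measure: black tape measure, 66 x 62 x 36 mm; origin: centre of its underside
- carton: small white carton, 110 x 110 x 100 mm; origin: centre of its underside
There are look-alikes about, which are no part of the job. Leave any red or turquoise look-alike of the capped3 alone.

How it is judged:
On the way, in this order (a step that is already met when the one before it is completed fails the run):
1. the latch lever is pushed out, clear of the arm (value of joint latch above 0.25 rad), for 0.2 s.
2. the lamp holder without a cap has come round to the latch (horizontal distance between bare and station below 0.012 m and value of joint latch above 0.02 rad), for 0.2 s.
At the end, for the whole second after the job is handed in: the holder without a cap is within 8 mm of the station point, the latch lever is home (below 0.05 rad), the rotor is still, and all four lamp holders stand upright (within 0.12 rad) at the bottom of nests (horizontal distance between bare and station below 0.008 m and value of joint latch below 0.05 rad and height (world z) of capped1 between 0.051 and 0.06 m and angle between each of capped1, capped2, capped3, bare's own z axis and vertical below 0.12 rad and height (world z) of capped2 between 0.051 and 0.06 m and height (world z) of capped3 between 0.051 and 0.06 m and height (world z) of bare between 0.051 and 0.06 m and velocity of joint rotor between -0.05 and 0.05 rad/s); the robot touches nothing.
It fails at once if a lamp holder is lifted out of its nest (height (world z) of any of capped1, capped2, capped3, bare above 0.067 m).
It fails at once if a lamp holder in the carousel is pushed by the robot (more than 1.5 N) (contact force between any of capped1, capped2, capped3, bare and the fingers above 1.5 N or contact force between any of capped1, capped2, capped3, bare and the arm above 1.5 N).
It fails at once if something else on the bench is disturbed (moved more than 20 mm) (distance of any of spare, cap, screwdriver, wrench, tape_gun, tape_measure, carton from where it was at the start of the episode above 0.02 m).
It also fails if it takes over 67 s, if anything falls off the work surface, if the arm or the gripper's body presses on something with over 40 N, if the wrist force passes 120 N, or if a joint passes its speed limit or range.

## Working session

There is one attempt and no reset: what is moved stays moved. The work goes in short steps, Python scripts to look and compute and a shell command to move; the robot and the scene stay as the last step left them, time stands still between calls to the robot, and variables do not carry over. Pictures are saved under pics/ and viewed, about 8 in all and at most 12, crops included, and the job is handed in when it is done.

```bash
ls; mkdir -p pics
cat > h.py <<'E'
import numpy as np,cv2
from workcell import ctrl,optics
def grab(n,f):
    d=optics.grab_frame(n); cv2.imwrite('pics/'+f,d['frame']); np.savez('pics/'+f+'.npz',**d); return d
def world(d,u,v,z=None):
    R=np.array(d['rotation']);p=np.array(d['position'])
    r=R@np.array([(u-d['cx'])/d['fx'],(v-d['cy'])/d['fy'],1.])
    s=float(d['z_map'][int(v),int(u)]) if z is None else (z-p[2])/r[2]
    return p+s*r
E
python3 - <<'E'
from h import *
print(ctrl.observe())
for n in('top','side'):
    d=grab(n,n+'1.png'); print(n,d['position'],d['rotation'],d['fx'])
E
```

```text
pics
{'time': 0.0, 'joint_positions': array([ 1.30250422,  0.6159634 , -0.01262314,  1.42493109,  0.0081561 ,
        1.10335378, -0.04039603]), 'dq': array([ 4.15965800e-04, -3.93896707e-04,  1.90991306e-03, -3.06557629e-05,
        7.44228622e-05,  1.22163119e-03,  7.84610918e-04]), 'joint_efforts': array([-1.64043804e-04, -4.69215131e+01,  2.59160120e-01, -1.71036565e+01,
        9.88017797e-03,  9.43586550e-03, -6.42205947e-06]), 'ee_pos': array([ 0.15545222, -0.63034854,  0.23009877]), 'tcp_rot': array([-3.13898938e+00,  8.39001914e-05,  2.41893816e-01]), 'wrist_force': array([-0.87946963,  0.56281084,  0.33954602]), 'moment': array([ 0.01331547,  0.04339199, -0.01944379]), 'width': 0.9970087821242036}
top [ 0.28336222 -0.01970413  1.34928451] [-2.92502802  0.00415804 -1.65457323] 465.95801781675885
side [0.4144781  0.911125   0.59494119] [-2.09408405 -0.01256587 -2.96180583] 452.96407237931896
```

```bash
sed -i "s/R=np.array(d\['rotation'\]);/R=Rotation.from_euler('xyz',d['rotation']).as_matrix();/; 1a from scipy.spatial.transform import Rotation" h.py
```

```text
(no output)
```

View pics/top1.png

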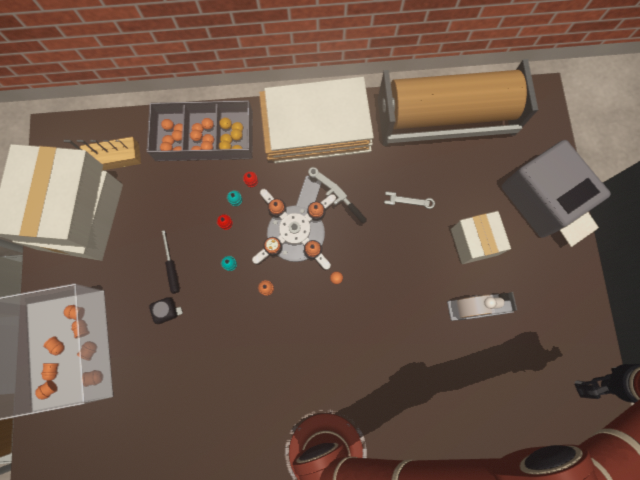

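View pics/side1.png

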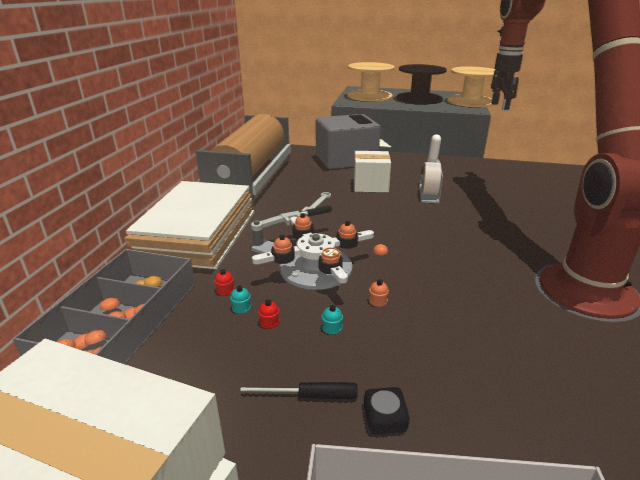

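Top view: hub at about (295,227), arm tips near (265,193), (333,199), (325,266), (257,261). The latch pivot is at (313,174) and its grip near (356,211), so the latch is on the upper-right arm. The bare holder (white top) is at (273,245), opposite the latch, so it needs a half turn.

Run:
```python
from h import *
d=dict(np.load('pics/top1.png.npz'))
for n,u,v,z in [('hub',295,227,.081),('t3',325,266,.067),('t2bare',257,261,.067),('t1',265,193,.067),('t0',333,199,.067),('pivot',313,174,.07),('grip',356,211,.065),('bare',273,244,.091),('cap',337,278,.01),('spare',266,287,.045),('teal',229,263,.045),('carton',480,237,.1),('wrench',412,200,.005)]:
    print(n,world(d,u,v).round(3),world(d,u,v,z).round(3))
f=d['frame'][130:330,190:400]
cv2.imwrite('pics/c1.png',cv2.resize(f,None,fx=3.0,fy=3.0,interpolation=cv2.INTER_CUBIC))
```

```text
hub [0.611 0.034 0.086] [0.612 0.035 0.081]
t3 [ 0.497 -0.04   0.067] [ 0.497 -0.04   0.067]
t2bare [0.527 0.148 0.07 ] [0.527 0.148 0.067]
t1 [0.725 0.115 0.065] [0.724 0.114 0.067]
t0 [ 0.691 -0.08   0.062] [ 0.69  -0.08   0.067]
pivot [ 0.77  -0.028  0.068] [ 0.769 -0.028  0.07 ]
grip [ 0.647 -0.142  0.071] [ 0.649 -0.142  0.065]
bare [0.568 0.099 0.087] [0.567 0.098 0.091]
cap [ 0.468 -0.072  0.018] [ 0.469 -0.073  0.01 ]
spare [0.455 0.13  0.047] [0.455 0.13  0.045]
teal [0.533 0.231 0.042] [0.532 0.231 0.045]
carton [ 0.537 -0.472  0.098] [ 0.536 -0.471  0.1  ]
wrench [ 0.686 -0.319  0.005] [ 0.686 -0.319  0.005]
```

View pics/c1.png

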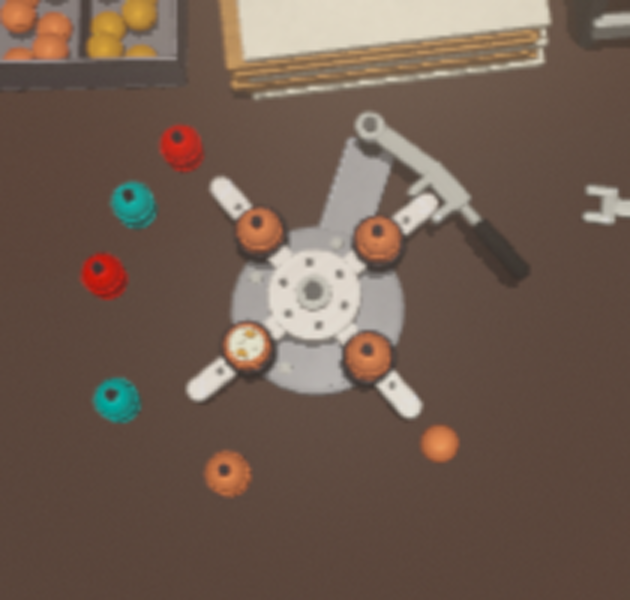

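Crop: bare holder at (247,345), latch pivot at (370,126), grip mid at (500,252). The arm tips put the carousel centre at about (0.611, 0.035) with yaw about 36°, and the 0.178 m pivot distance agrees. 

Plan:
1. Push the grip out.
2. Push the bare holder's own arm counter-clockwise by 180° round the robot side.
3. Push the latch home.

```bash
python3 -m crank '[{"offset":[0.02,-0.01,-0.03],"rotation":[0,0,0]},{"offset":[0.055,-0.035,-0.06],"rotation":[0,0,0]},{"offset":[0.09,-0.06,-0.07],"rotation":[0,0,0.04]},{"offset":[0.13,-0.09,-0.07],"rotation":[0,0,0.08]},{"offset":[0.17,-0.115,-0.07],"rotation":[0,0,0.12]},{"offset":[0.21,-0.145,-0.07],"rotation":[0,0,0.16]},{"offset":[0.25,-0.17,-0.07],"rotation":[0,0,0.2]},{"offset":[0.283,-0.194,-0.07],"rotation":[0,0,0.242]}]' 0
```

```text
time: 1.1
ee_pos: [0.3851, -0.373, 0.3009]
tcp_rot: [-3.141, 0.0, -0.0]
wrist_force: [-0.5, 0.2, 0.1]
width: -0.002
```

```bash
python3 -m crank '[{"offset":[0.03,-0.035,0],"rotation":[0,0,0]},{"offset":[0.065,-0.075,0],"rotation":[0,0,0]},{"offset":[0.1,-0.115,0.01],"rotation":[0,0,0]},{"offset":[0.135,-0.155,0.03],"rotation":[0,0,0]},{"offset":[0.17,-0.19,0.06],"rotation":[0,0,0]},{"offset":[0.2,-0.225,0.09],"rotation":[0,0,0]},{"offset":[0.227,-0.256,0.12],"rotation":[0,0,0]},{"offset":[0.227,-0.256,0.14],"rotation":[0,0,0]}]'
python3 - <<'E'
from h import *
print(ctrl.observe()['ee_pos'])
d=grab('wrist','w1.png'); print(d['hand_eye'],d['fx'],d['cx'],d['cy'])
E
```

```text
time: 2.1
ee_pos: [0.6123, -0.1132, 0.1588]
tcp_rot: [-3.137, 0.001, 0.008]
wrist_force: [0.1, -0.5, -1.1]
width: -0.001
[ 0.61225881 -0.11315146  0.15882234]
[[ 1.88554491e-03 -9.58789313e-01 -2.84111769e-01  7.18484444e-02]
 [ 9.99998220e-01  1.78816369e-03  6.02119802e-04 -1.23006229e-04]
 [-6.92676827e-05 -2.84112399e-01  9.58790978e-01 -1.41796128e-01]
 [ 0.00000000e+00  0.00000000e+00  0.00000000e+00  1.00000000e+00]] 371.64829954431775 324.81904286918456 245.11198114768308
```

View pics/w1.png

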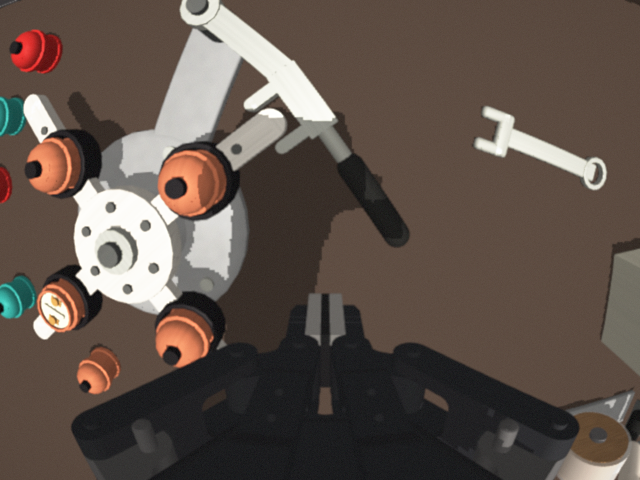

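Wrist view: the grip runs from (342,158) to (400,240), the pivot is at (200,8), the hub at (120,245), the arm0 tip near (283,122) and its bolt at (237,149). The finger is shut and stands on the rotor side of the grip.

```bash
cat >> h.py <<'E'
def wworld(d,pos,rpy,u,v,z):
    x,y=u-d['cx'],v-d['cy']; r=np.hypot(x,y); t=r/d['fx']
    c=np.array([np.sin(t)*x/r,np.sin(t)*y/r,np.cos(t)])
    R=Rotation.from_euler('xyz',rpy).as_matrix(); H=d['hand_eye']
    o=R@H[:3,3]+pos; q=R@H[:3,:3]@c
    return o+(z-o[2])/q[2]*q
E
python3 - <<'E'
from h import *
d=dict(np.load('pics/w1.png.npz')); s=ctrl.observe()
pos,rpy=[.6123,-.1132,.1588],[-3.137,.001,.008]
print(s['ee_pos'])
for n,u,v,z in [('grip',371,200,.07),('pivot',200,8,.075),('hub',123,245,.081),('tip0',284,122,.067),('bolt0',237,149,.067),('boss',110,252,.095)]: print(n,wworld(d,pos,rpy,u,v,z).round(3))
E
```

```text
[ 0.60932285 -0.11575426  0.15629173]
grip [ 0.646 -0.142  0.07 ]
pivot [ 0.772 -0.033  0.075]
hub [0.618 0.026 0.081]
tip0 [ 0.694 -0.087  0.067]
bolt0 [ 0.678 -0.057  0.067]
boss [0.617 0.028 0.095]
```

```bash
python3 -m crank '[{"offset":[0,0,0.03],"rotation":[0,0,0]},{"offset":[0,0,0.06],"rotation":[0,0,0]},{"offset":[0,0,0.09],"rotation":[0,0,0]},{"offset":[0,0,0.105],"rotation":[0,0,0]},{"offset":[0,0,0.105],"rotation":[0,0,0]},{"offset":[0.006,0.008,0.105],"rotation":[0,0,0]},{"offset":[0.012,0.016,0.105],"rotation":[0,0,0]},{"offset":[0.018,0.024,0.105],"rotation":[0,0,0]}]'
python3 -m crank '[{"offset":[0.007,0.007,0],"rotation":[0,0,0]},{"offset":[0.014,0.013,0],"rotation":[0,0,0]},{"offset":[0.022,0.02,0],"rotation":[0,0,0]},{"offset":[0.03,0.027,0],"rotation":[0,0,0]},{"offset":[0.038,0.033,0],"rotation":[0,0,0]},{"offset":[0.046,0.039,0],"rotation":[0,0,0]},{"offset":[0.054,0.044,0],"rotation":[0,0,0]},{"offset":[0.054,0.044,0],"rotation":[0,0,0]}]'
python3 - <<'E'
from h import *
s=ctrl.observe();print(s['ee_pos'],s['tcp_rot'])
d=grab('wrist','w2.png')
E
```

```text
time: 3.15
ee_pos: [0.6301, -0.1428, 0.0574]
tcp_rot: [-3.14, -0.002, -0.0]
wrist_force: [0.0, 2.9, 2.4]
width: 0.003
time: 4.15
ee_pos: [0.6836, -0.1883, 0.056]
tcp_rot: [3.14, -0.001, -0.001]
wrist_force: [-0.4, -0.4, 0.7]
width: 0.003
[ 0.68356632 -0.18827979  0.05596375] [ 3.14009651e+00 -7.37092860e-04 -7.62405213e-04]
```

View pics/w2.png

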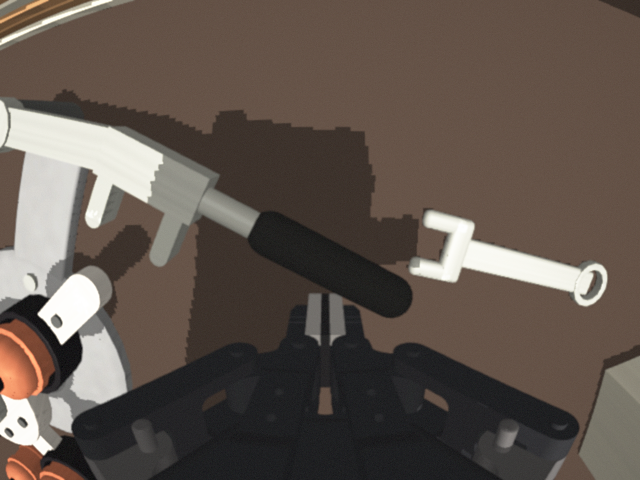

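The fork prongs, at (95,205) and (165,250), are well clear of the arm tip at (95,280). The latch is out by about 0.4 rad. Next I go over to the trailing side of the bare holder's arm.

```bash
python3 -m crank '[{"offset":[-0.01,-0.012,0],"rotation":[0,0,0]},{"offset":[-0.018,-0.02,-0.03],"rotation":[0,0,0]},{"offset":[-0.02,-0.022,-0.08],"rotation":[0,0,0]},{"offset":[-0.025,-0.03,-0.12],"rotation":[0,0,0]},{"offset":[-0.04,-0.07,-0.14],"rotation":[0,0,0]},{"offset":[-0.055,-0.12,-0.14],"rotation":[0,0,0]},{"offset":[-0.07,-0.17,-0.14],"rotation":[0,0,0]},{"offset":[-0.085,-0.22,-0.14],"rotation":[0,0,0]}]'
python3 -m crank '[{"offset":[-0.015,-0.05,0],"rotation":[0,0,0]},{"offset":[-0.028,-0.09,0],"rotation":[0,0,0]},{"offset":[-0.036,-0.12,0],"rotation":[0,0,0]},{"offset":[-0.036,-0.13,0.02],"rotation":[0,0,0]},{"offset":[-0.036,-0.13,0.03],"rotation":[0,0,0]},{"offset":[-0.036,-0.13,0.03],"rotation":[0,0,0]},{"offset":[-0.036,-0.13,0.03],"rotation":[0,0,0]},{"offset":[-0.036,-0.13,0.03],"rotation":[0,0,0]}]'
python3 - <<'E'
from h import *
s=ctrl.observe();print(s['ee_pos'],s['tcp_rot'])
d=grab('wrist','w3.png')
E
```

```text
time: 5.2
ee_pos: [0.598, 0.0336, 0.1971]
tcp_rot: [3.141, -0.003, -0.001]
wrist_force: [0.4, 1.1, -0.0]
width: -0.0
time: 6.2
ee_pos: [0.5627, 0.1623, 0.167]
tcp_rot: [-3.141, -0.001, -0.002]
wrist_force: [0.7, -0.6, -0.5]
width: 0.001
[0.56269876 0.1623357  0.16700121] [-3.14144494e+00 -1.40683687e-03 -1.50342411e-03]
```

View pics/w3.png

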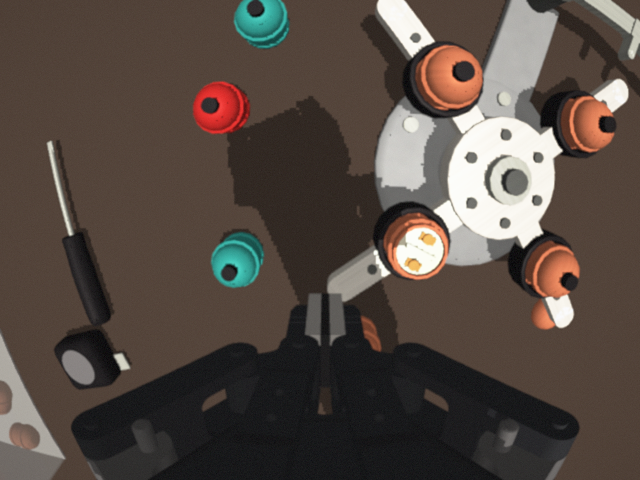

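Run:
```python
from h import *
d=dict(np.load('pics/w3.png.npz'))
pos,rpy=[.5627,.1623,.1670],[-3.1414,-.001,-.0015]
P={}
for n,u,v,z in [('bolt2',372,270,.067),('edgeA',330,277,.067),('tip1',388,3,.067),('bolt1',416,38,.067),('bolt3?',562,305,.067),('hub',502,178,.081),('boss',515,181,.095),('bare',416,247,.091),('teal',238,262,.045),('spare',372,335,.03)]:
    P[n]=wworld(d,pos,rpy,u,v,z); print(n,P[n].round(3))
```

```text
bolt2 [0.545 0.129 0.067]
edgeA [0.54  0.159 0.067]
tip1 [0.728 0.121 0.067]
bolt1 [0.704 0.103 0.067]
bolt3? [ 0.51  -0.038  0.067]
hub [0.614 0.045 0.081]
boss [0.613 0.042 0.095]
bare [0.569 0.105 0.091]
teal [0.543 0.229 0.045]
spare [0.471 0.121 0.03 ]
```

```bash
python3 -m crank '[{"offset":[0,0,0.03],"rotation":[0,0,0]},{"offset":[0,0,0.06],"rotation":[0,0,0]},{"offset":[0,0,0.09],"rotation":[0,0,0]},{"offset":[0,0,0.11],"rotation":[0,0,0]},{"offset":[0,0,0.11],"rotation":[0,0,0]},{"offset":[0,0,0.11],"rotation":[0,0,0]},{"offset":[0,0,0.11],"rotation":[0,0,0]},{"offset":[0,0,0.11],"rotation":[0,0,0]}]'
python3 - <<'E'
from h import *
print(ctrl.observe()['ee_pos'])
C=np.array([.613,.036]);
p0=np.array([.5627,.1623])
for a0 in (112,156,204,252):
    q=None
    for i in range(9):
        a=np.radians(a0+6*i); w=C+.132*np.array([np.cos(a),np.sin(a)])
        if i==0: p=w if a0>112 else p0; print('start',p)
        else: print([round(w[0]-p[0],3),round(-(w[1]-p[1]),3)],end=' ')
    print()
E
```

```text
time: 7.25
ee_pos: [0.5626, 0.1632, 0.0573]
tcp_rot: [-3.141, -0.002, -0.0]
wrist_force: [0.3, -0.5, 0.5]
width: 0.001
[0.5625787  0.16320072 0.05725165]
start [0.5627 0.1623]
[np.float64(-0.012), np.float64(0.01)] [np.float64(-0.024), np.float64(0.017)] [np.float64(-0.035), np.float64(0.025)] [np.float64(-0.045), np.float64(0.035)] [np.float64(-0.054), np.float64(0.045)] [np.float64(-0.062), np.float64(0.056)] [np.float64(-0.068), np.float64(0.068)] [np.float64(-0.074), np.float64(0.081)] 
start [0.492412   0.08968924]
[np.float64(-0.005), np.float64(0.013)] [np.float64(-0.009), np.float64(0.026)] [np.float64(-0.011), np.float64(0.04)] [np.float64(-0.011), np.float64(0.054)] [np.float64(-0.011), np.float64(0.067)] [np.float64(-0.009), np.float64(0.081)] [np.float64(-0.005), np.float64(0.094)] [np.float64(0.0), np.float64(0.107)] 
start [ 0.492412   -0.01768924]
[np.float64(0.006), np.float64(0.012)] [np.float64(0.014), np.float64(0.024)] [np.float64(0.022), np.float64(0.035)] [np.float64(0.032), np.float64(0.044)] [np.float64(0.043), np.float64(0.053)] [np.float64(0.055), np.float64(0.061)] [np.float64(0.067), np.float64(0.067)] [np.float64(0.08), np.float64(0.072)] 
start [ 0.57220976 -0.08953946]
[np.float64(0.013), np.float64(0.004)] [np.float64(0.027), np.float64(0.006)] [np.float64(0.041), np.float64(0.006)] [np.float64(0.055), np.float64(0.006)] [np.float64(0.068), np.float64(0.004)] [np.float64(0.082), np.float64(0.0)] [np.float64(0.094), np.float64(-0.005)] [np.float64(0.107), np.float64(-0.011)]
```

```bash
python3 -m crank '[{"offset":[-0.011,0.009,0],"rotation":[0,0,0]},{"offset":[-0.022,0.0155,0],"rotation":[0,0,0]},{"offset":[-0.032,0.0225,0],"rotation":[0,0,0]},{"offset":[-0.042,0.031,0],"rotation":[0,0,0]},{"offset":[-0.05,0.04,0],"rotation":[0,0,0]},{"offset":[-0.058,0.05,0],"rotation":[0,0,0]},{"offset":[-0.0645,0.061,0],"rotation":[0,0,0]},{"offset":[-0.07,0.0725,0],"rotation":[0,0,0]}]'
python3 -m crank '[{"offset":[-0.005,0.013,0],"rotation":[0,0,0]},{"offset":[-0.009,0.026,0],"rotation":[0,0,0]},{"offset":[-0.011,0.04,0],"rotation":[0,0,0]},{"offset":[-0.011,0.054,0],"rotation":[0,0,0]},{"offset":[-0.011,0.067,0],"rotation":[0,0,0]},{"offset":[-0.009,0.081,0],"rotation":[0,0,0]},{"offset":[-0.005,0.094,0],"rotation":[0,0,0]},{"offset":[0,0.107,0],"rotation":[0,0,0]}]'
python3 - <<'E'
from h import *
s=ctrl.observe();print(s['ee_pos'],s['tcp_rot'])
d=grab('wrist','w4.png');grab('top','top2.png')
E
```

```text
time: 8.25
ee_pos: [0.4916, 0.0899, 0.0563]
tcp_rot: [-3.141, 0.0, -0.0]
wrist_force: [1.5, 1.1, -0.7]
width: -0.001
time: 9.25
ee_pos: [0.4921, -0.0173, 0.0562]
tcp_rot: [-3.141, 0.001, -0.0]
wrist_force: [-0.5, 2.3, -0.2]
width: -0.002
[ 0.49207923 -0.0173025   0.05624125] [-3.14149126e+00  5.98141851e-04 -2.42344097e-04]
```

View pics/w4.png

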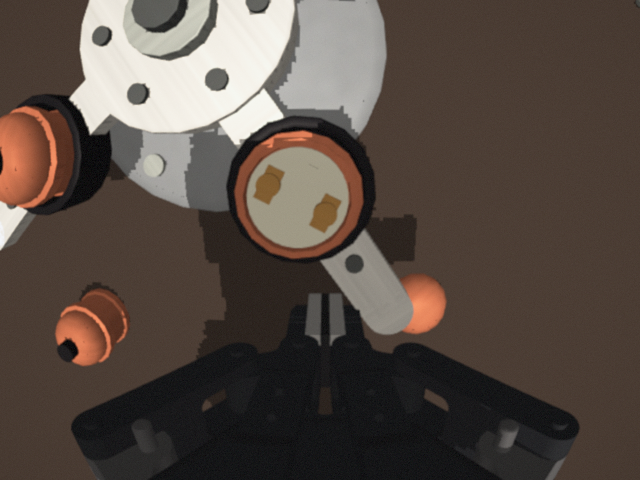

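The bare holder's arm is being pushed properly: its bolt is at (355,264), the tip near (393,318), and the finger sits on the trailing side of the bare end. I'll work out the lag angle from the bolt and the tip.

Run:
```python
from h import *
d=dict(np.load('pics/w4.png.npz'))
pos,rpy=[.4921,-.0173,.0562],[-3.1415,.0006,-.0002]
C=np.array([.613,.036])
for n,u,v,z in [('bolt',355,264,.067),('tip',397,327,.067),('bare',300,197,.085),('boss',158,10,.095)]:
    w=wworld(d,pos,rpy,u,v,z); q=w[:2]-C; print(n,w.round(3),np.hypot(*q).round(4),np.degrees(np.arctan2(q[1],q[0]))%360)
```

```text
bolt [ 0.518 -0.029  0.067] 0.115 214.14677432600993
tip [ 0.491 -0.047  0.067] 0.1477 214.00289110807313
bare [ 0.546 -0.01   0.085] 0.0811 214.20281129888454
boss [0.606 0.032 0.095] 0.0082 208.2745192760356
```

```bash
python3 -m crank '[{"offset":[0.006,0.012,0],"rotation":[0,0,0]},{"offset":[0.014,0.024,0],"rotation":[0,0,0]},{"offset":[0.022,0.035,0],"rotation":[0,0,0]},{"offset":[0.032,0.044,0],"rotation":[0,0,0]},{"offset":[0.043,0.053,0],"rotation":[0,0,0]},{"offset":[0.055,0.061,0],"rotation":[0,0,0]},{"offset":[0.067,0.067,0],"rotation":[0,0,0]},{"offset":[0.08,0.072,0],"rotation":[0,0,0]}]'
python3 -m crank '[{"offset":[0.011,0.003,0],"rotation":[0,0,0]},{"offset":[0.022,0.005,0],"rotation":[0,0,0]},{"offset":[0.034,0.006,0],"rotation":[0,0,0]},{"offset":[0.045,0.006,0],"rotation":[0,0,0]},{"offset":[0.057,0.0055,0],"rotation":[0,0,0]},{"offset":[0.068,0.0035,0],"rotation":[0,0,0]},{"offset":[0.079,0.0005,0],"rotation":[0,0,0]},{"offset":[0.086,-0.0015,0],"rotation":[0,0,0]}]'
python3 - <<'E'
from h import *
s=ctrl.observe();print(s['ee_pos'],s['tcp_rot'])
d=grab('wrist','w5.png');grab('top','top3.png')
E
```

```text
time: 10.35
ee_pos: [0.5725, -0.0889, 0.0562]
tcp_rot: [-3.142, 0.001, -0.0]
wrist_force: [-0.2, 1.1, -0.5]
width: -0.002
time: 11.35
ee_pos: [0.6589, -0.0865, 0.0563]
tcp_rot: [-3.141, -0.001, 0.0]
wrist_force: [-1.6, 0.4, 0.3]
width: -0.002
[ 0.65892253 -0.08651633  0.05633185] [-3.14144019e+00 -5.58558369e-04  2.49320085e-04]
```

View pics/w5.png

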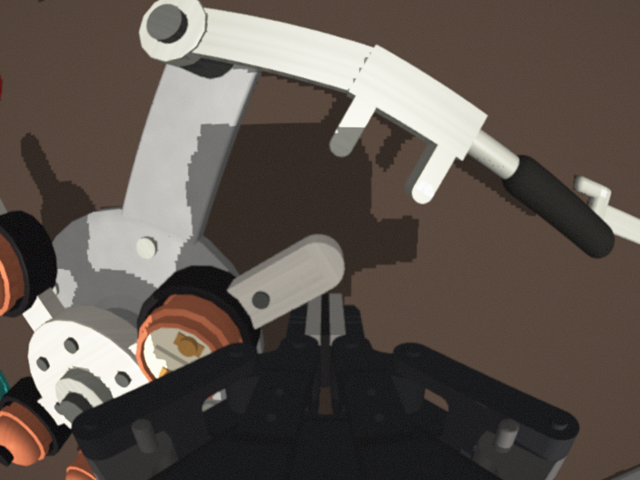

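The arm is nearly at the station: its bolt is at (261,299), the tip at about (335,252), and the lever is still out with its prongs at (342,145) and (422,190). The knuckle hides part of the bare holder in this view. It is well below the knuckle.

Run:
```python
from h import *
d=dict(np.load('pics/w5.png.npz'))
pos,rpy=[.6589,-.0865,.0563],[-3.1414,-.0006,.0002]
C=np.array([.613,.036])
for n,u,v,z in [('bolt',261,299,.067),('tip',336,250,.067),('pivot',166,24,.075),('prongA',342,145,.066),('prongB',422,190,.066)]:
    w=wworld(d,pos,rpy,u,v,z); q=w[:2]-C; print(n,w.round(3),np.hypot(*q).round(4),np.degrees(np.arctan2(q[1],q[0])))
# same from top before/after: edge-free check with tip pixels by correlating rotor quadrant images
t1=dict(np.load('pics/top1.png.npz'));t3=dict(np.load('pics/top3.png.npz'))
a=np.vstack([cv2.resize(t['frame'][140:310,200:370],None,fx=3.4,fy=3.4,interpolation=2) for t in(t1,)]+[])
b=cv2.resize(t3['frame'][140:310,200:370],None,fx=3.4,fy=3.4,interpolation=2)
cv2.imwrite('pics/c3.png',b)
```

```text
bolt [ 0.67  -0.062  0.067] 0.1129 -59.764129296902425
tip [ 0.69  -0.091  0.067] 0.1482 -58.68533627227178
pivot [ 0.775 -0.031  0.075] 0.1749 -22.480831688326553
prongA [ 0.728 -0.092  0.066] 0.1726 -48.079619994698035
prongB [ 0.713 -0.122  0.066] 0.1868 -57.74372141661492
```

```bash
cat >> h.py <<'E'
def arms(d,C=(.613,.036)):
    from scipy.spatial.transform import Rotation as Ro
    R=Ro.from_euler('xyz',d['rotation']).as_matrix();p=np.array(d['position'])
    th=np.radians(np.arange(0,360,.25)); acc=[]
    for r in np.arange(.112,.142,.003):
        W=np.c_[C[0]+r*np.cos(th),C[1]+r*np.sin(th),np.full(th.size,.067)]
        c=(W-p)@R; u=(c[:,0]/c[:,2]*d['fx']+d['cx']).astype(np.float32); v=(c[:,1]/c[:,2]*d['fy']+d['cy']).astype(np.float32)
        f=cv2.remap(d['frame'],u[None],v[None],1)[0].astype(float)
        acc.append(f.min(1))
    m=np.mean(acc,0); out=[]
    on=m>125; e=np.flatnonzero(np.diff(on.astype(int)))
    for i in e:
        if on[i+1]:
            k=e[e>i]; 
            if k.size and k[0]-i>12: out.append((round((i+k[0])/8+.125,1),round((k[0]-i)/4,1)))
    return out
E
python3 - <<'E'
from h import *
for n in('top1','top2','top3'): print(n,arms(dict(np.load(f'pics/{n}.png.npz'))))
E
```

```text
top1 [(np.float64(35.8), np.float64(10.2)), (np.float64(124.9), np.float64(10.5)), (np.float64(215.1), np.float64(10.5)), (np.float64(306.0), np.float64(11.2)), (np.float64(335.5), np.float64(21.8))]
top2 [(np.float64(37.0), np.float64(10.2)), (np.float64(126.0), np.float64(10.2)), (np.float64(307.4), np.float64(10.5)), (np.float64(335.5), np.float64(21.8))]
top3 [(np.float64(31.6), np.float64(10.5)), (np.float64(120.6), np.float64(10.5)), (np.float64(337.2), np.float64(18.2))]
```

The top camera works as an angle gauge: 35.8° and 124.9° when latched, against 31.6° and 120.6° now. The arm is 4.25° short, which is about 9.7 mm at the finger.

```bash
python3 -m crank '[{"offset":[0.002,-0.0005,0],"rotation":[0,0,0]},{"offset":[0.004,-0.0015,0],"rotation":[0,0,0]},{"offset":[0.006,-0.002,0],"rotation":[0,0,0]},{"offset":[0.0075,-0.003,0],"rotation":[0,0,0]},{"offset":[0.009,-0.0035,0],"rotation":[0,0,0]},{"offset":[0.009,-0.0035,0],"rotation":[0,0,0]},{"offset":[0.009,-0.0035,0],"rotation":[0,0,0]},{"offset":[0.009,-0.0035,0],"rotation":[0,0,0]}]'
python3 - <<'E'
from h import *
print(arms(grab('top','top4.png')),ctrl.observe()['ee_pos'])
E
```

```text
time: 12.45
ee_pos: [0.6672, -0.0834, 0.0564]
tcp_rot: [-3.141, -0.0, -0.0]
wrist_force: [-0.8, -0.2, -0.0]
width: 0.006
[(np.float64(34.9), np.float64(10.5)), (np.float64(123.9), np.float64(10.5)), (np.float64(339.5), np.float64(13.8))] [ 0.66716785 -0.08338578  0.05638423]
```

```bash
python3 -m crank '[{"offset":[0.001,-0.0004,0],"rotation":[0,0,0]},{"offset":[0.002,-0.0008,0],"rotation":[0,0,0]},{"offset":[0.002,-0.0008,0],"rotation":[0,0,0]},{"offset":[0.002,-0.0008,0],"rotation":[0,0,0]},{"offset":[0,0.001,0],"rotation":[0,0,0]},{"offset":[-0.006,0.003,0],"rotation":[0,0,0]},{"offset":[-0.015,0.006,0],"rotation":[0,0,0]},{"offset":[-0.018,0.007,0],"rotation":[0,0,0]}]'
python3 - <<'E'
from h import *
print(arms(grab('top','top5.png')),ctrl.observe()['ee_pos'])
E
```

```text
time: 13.5
ee_pos: [0.648, -0.0912, 0.0564]
tcp_rot: [3.141, 0.001, -0.001]
wrist_force: [-0.2, -0.7, -0.2]
width: -0.002
[(np.float64(35.8), np.float64(10.2)), (np.float64(124.6), np.float64(10.5)), (np.float64(335.9), np.float64(21.0))] [ 0.64801996 -0.09120649  0.05643731]
```

The rotor is at the latched angle to within 0.3° and the finger is off it. Next I go over the lever to its outer side.

```bash
python3 -m crank '[{"offset":[0,0,-0.04],"rotation":[0,0,0]},{"offset":[0,0.005,-0.09],"rotation":[0,0,0]},{"offset":[0.01,0.02,-0.12],"rotation":[0,0,0]},{"offset":[0.035,0.05,-0.12],"rotation":[0,0,0]},{"offset":[0.065,0.085,-0.12],"rotation":[0,0,0]},{"offset":[0.096,0.122,-0.11],"rotation":[0,0,0]},{"offset":[0.098,0.124,-0.08],"rotation":[0,0,0]},{"offset":[0.098,0.124,-0.08],"rotation":[0,0,0]}]'
python3 - <<'E'
from h import *
s=ctrl.observe();print(s['ee_pos'],s['tcp_rot'])
d=grab('wrist','w6.png')
E
```

```text
time: 14.55
ee_pos: [0.7448, -0.2143, 0.1323]
tcp_rot: [-3.139, 0.007, -0.001]
wrist_force: [0.4, 0.4, 0.6]
width: -0.001
[ 0.74482008 -0.21432585  0.13225749] [-3.13938996e+00  7.35672670e-03 -6.27721453e-04]
```

View pics/w6.png

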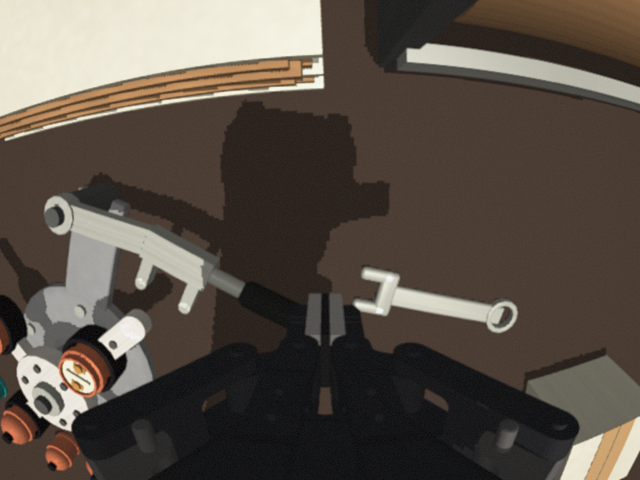

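Run:
```python
from h import *
d=dict(np.load('pics/w6.png.npz'))
pos,rpy=[.7448,-.2143,.1323],[-3.1394,.0073,-.0006]
for n,u,v,z in [('pivot',56,215,.075),('rod start',222,279,.061),('grip start',255,296,.064),('outer edge grip',295,305,.064),('jaw',372,270,.005)]:
    print(n,wworld(d,pos,rpy,u,v,z).round(3))
```

```text
pivot [ 0.778 -0.035  0.075]
rod start [ 0.73  -0.149  0.061]
grip start [ 0.72  -0.17   0.064]
outer edge grip [ 0.715 -0.196  0.064]
jaw [ 0.716 -0.251  0.005]
```

```bash
python3 -m crank '[{"offset":[0,0,0.03],"rotation":[0,0,0]},{"offset":[0,0,0.06],"rotation":[0,0,0]},{"offset":[0,0,0.078],"rotation":[0,0,0]},{"offset":[0,0,0.078],"rotation":[0,0,0]},{"offset":[-0.008,-0.004,0.078],"rotation":[0,0,0]},{"offset":[-0.016,-0.008,0.078],"rotation":[0,0,0]},{"offset":[-0.024,-0.012,0.078],"rotation":[0,0,0]},{"offset":[-0.032,-0.016,0.078],"rotation":[0,0,0]}]'
python3 -m crank '[{"offset":[-0.007,-0.003,0],"rotation":[0,0,0]},{"offset":[-0.014,-0.0065,0],"rotation":[0,0,0]},{"offset":[-0.021,-0.01,0],"rotation":[0,0,0]},{"offset":[-0.028,-0.013,0],"rotation":[0,0,0]},{"offset":[-0.035,-0.017,0],"rotation":[0,0,0]},{"offset":[-0.041,-0.02,0],"rotation":[0,0,0]},{"offset":[-0.047,-0.024,0],"rotation":[0,0,0]},{"offset":[-0.052,-0.027,0],"rotation":[0,0,0]}]'
python3 - <<'E'
from h import *
print(arms(grab('top','top6.png')),ctrl.observe()['ee_pos'])
E
```

```text
time: 15.6
ee_pos: [0.7156, -0.1991, 0.0596]
tcp_rot: [3.14, -0.004, -0.0]
wrist_force: [1.3, -0.9, 0.4]
width: -0.002
time: 16.6
ee_pos: [0.6626, -0.1711, 0.0583]
tcp_rot: [-3.141, 0.0, -0.0]
wrist_force: [3.2, -1.3, 1.4]
width: -0.0
[(np.float64(35.8), np.float64(10.2)), (np.float64(124.6), np.float64(10.5)), (np.float64(214.9), np.float64(10.5)), (np.float64(306.0), np.float64(10.8)), (np.float64(335.5), np.float64(21.8))] [ 0.66188469 -0.17066789  0.05826097]
```

Going well, with the force at about 3 N. I keep pressing along the inward normal until the end stop shows in the force.

```bash
python3 -m crank '[{"offset":[-0.002,-0.0015,0],"rotation":[0,0,0]},{"offset":[-0.004,-0.003,0],"rotation":[0,0,0]},{"offset":[-0.006,-0.005,0],"rotation":[0,0,0]},{"offset":[-0.0075,-0.007,0],"rotation":[0,0,0]},{"offset":[-0.0085,-0.0085,0],"rotation":[0,0,0]},{"offset":[-0.0095,-0.0095,0],"rotation":[0,0,0]},{"offset":[-0.0095,-0.0095,0],"rotation":[0,0,0]},{"offset":[-0.0095,-0.0095,0],"rotation":[0,0,0]}]'
```

```text
time: 17.65
ee_pos: [0.6537, -0.1628, 0.0584]
tcp_rot: [3.141, -0.001, -0.001]
wrist_force: [2.4, -2.9, 0.5]
width: -0.001
```

```bash
python3 -m crank '[{"offset":[-0.001,-0.0015,0],"rotation":[0,0,0]},{"offset":[-0.002,-0.003,0],"rotation":[0,0,0]},{"offset":[-0.003,-0.004,0],"rotation":[0,0,0]},{"offset":[-0.003,-0.004,0],"rotation":[0,0,0]},{"offset":[-0.003,-0.004,0],"rotation":[0,0,0]},{"offset":[-0.003,-0.004,0],"rotation":[0,0,0]},{"offset":[-0.003,-0.004,0],"rotation":[0,0,0]},{"offset":[-0.003,-0.004,0],"rotation":[0,0,0]}]'
```

```text
time: 18.65
ee_pos: [0.653, -0.1623, 0.0591]
tcp_rot: [3.136, -0.007, -0.002]
wrist_force: [6.0, -7.3, -0.6]
width: 0.001
```

The finger is stopped at the predicted home position with the force up to 9 N, so the lever is at its end stop. I back off, lift and check.

```bash
python3 -m crank '[{"offset":[0.008,0.01,0],"rotation":[0,0,0]},{"offset":[0.02,0.028,0],"rotation":[0,0,0]},{"offset":[0.025,0.035,-0.03],"rotation":[0,0,0]},{"offset":[0.02,0.06,-0.08],"rotation":[0,0,0]},{"offset":[0,0.1,-0.14],"rotation":[0,0,0]},{"offset":[-0.02,0.14,-0.16],"rotation":[0,0,0]},{"offset":[-0.03,0.17,-0.16],"rotation":[0,0,0]},{"offset":[-0.03,0.17,-0.16],"rotation":[0,0,0]}]'
python3 - <<'E'
from h import *
d=grab('top','top7.png');print(arms(d),ctrl.observe()['wrist_force'])
a=np.load('pics/top1.png.npz')['frame']
f=lambda i:cv2.resize(i[150:300,220:370],(400,400),interpolation=2)
cv2.imwrite('pics/c7.png',np.hstack([f(a),f(d['frame'])]))
E
```

```text
time: 19.65
ee_pos: [0.6174, -0.3309, 0.2174]
tcp_rot: [-3.141, 0.005, -0.006]
wrist_force: [-0.7, 0.4, 0.2]
width: 0.002
[(np.float64(35.8), np.float64(10.2)), (np.float64(124.6), np.float64(10.5)), (np.float64(214.9), np.float64(10.5)), (np.float64(305.8), np.float64(11.2)), (np.float64(335.5), np.float64(21.8))] [0.21619064 1.30549266 0.20673672]
```

View pics/c7.png

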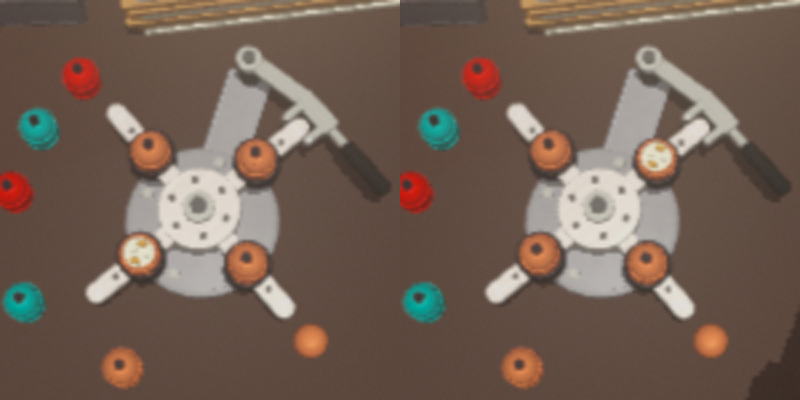

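Before (left) and after (right): the lever lies exactly as it did at the start, with its grip end at (385,190) and (785,190). The bare holder is at the latch (657,157), and the spare, cap and look-alikes haven't moved. Handing in.

```bash
python3 -c "
from workcell import sign_off
print(sign_off())"
```

```text
the job is handed in; nothing more can be done
None
```

The job is done and handed in at about 20 s of the 67 s allowed; no verdict was reported. I pushed the latch lever out to about 0.45 rad and turned the carousel half a turn counter-clockwise by the bare end of the uncapped holder's own arm. I then pushed the lever home until it met its end stop at about 9 N.

**Last checks, top camera:**
- **Rotor:** within 0.3° of its latched angle at the start (35.8°, 124.6°, 214.9° and 305.8°, against 35.8°, 124.9°, 215.1° and 306.0°).
- **Latch:** the lever lies as it did in the first picture, judged by eye.
- **Holders:** the uncapped one is at the latch and all four stand in their nests. I judged this from above only and did not measure their heights or tilt.
- **Bench:** the spare, cap and look-alikes show no shift. I did not compare the screwdriver, wrench, tape gun, tape measure or carton, but no push came near them.
- **Robot:** the gripper is lifted clear and touches nothing.

**One disagreement:** early wrist-camera estimates of the carousel centre differed by up to about 1 cm, so I set the final angle by comparing top-camera pictures instead.

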